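# Stand four rectangular seals in their fitted seats

## Robot

A 7-joint arm with a two-finger parallel gripper is mounted at the origin on the work surface. World frame = base frame: x ahead of the robot, y to its left, z up, the work surface at z = 0. Lengths are in m, angles in rad, forces in N, time in s.
With the tool pointing down it reaches from about 0.35 to 0.9 m from the base axis. Payload 19.9 kg.
Tool frame: the origin (TCP) lies on the centre line of the jaws, within the pads' length; the fingertips stand 25 mm ahead of it and the grasp point (between the pads) lies 6 mm ahead of it; z points along the fingers, y is the line along which they close (so a half turn about z gives the same grasp; the last joint's range is limited). The gripper opens to 94 mm and grips with 3 to 60 N. Pads are 16 mm wide; open, the fingers measure 119 mm over their backs; the gripper's body (75 mm by 177 mm) begins 78 mm behind the grasp point.
Start: joints at [1.105, 0.417, -0.01, 1.614, 0.005, 1.111, -0.053], TCP at [0.257, -0.57, 0.23] pointing down, gripper open.
Joint ranges: [-2.81, 2.81], [-0.39, 2.02], [-1.27, 1.25], [0.06, 2.57], [-1.19, 4.33], [0.19, 2], [-2.82, 2.82]. Speed limits (rad/s): [1.89, 1.89, 2.39, 2.39, 3.01, 3.01, 3.01].

## Interface

Orientations are given as a unit quaternion [x, y, z, w].
In Python, from plant import arm, viewer gives the robot as it stands.
- The arm moves only by the tool play_rows, never from a script. Its argument "deltas" is a list of rows, each an object of numbers: "jaw": the closure, from 0 (fully open) to 1 (shut); "x", "y", "z": the shift along the tool's x, y, z scaled (see below); "rx", "ry", "rz": the turn, a rotation vector about the tool's x, y, z scaled (see below). A call has 1 to 8 rows; each row shifts and turns the commanded pose from where the row before left it, along the tool's axes as they then stand; what a row does not reach is not made up. The controller multiplies each number of a shift by 1000 mm and each number of a turn by 0.5 rad. A row lasts 1/10 s, in which the tool goes at most 50 mm and 8.59 degrees, less where a joint would pass 70% of its speed; a pose out of reach is approached as far as the arm can. A call with a number of a shift or a turn outside -1 to 1 is refused whole. A call with a gripper value outside its range is refused whole. The fingers move at their own pace and stop on an object; "newtons" is the grip in N (left out, the last holds). Time passes only in rows, so rows that do not move let the fingers close. It gives the time, the measured TCP pose, the force, the opening and the grip force at its end, in the units of the state.
- arm.get_state(): the state, without advancing time (a new reading comes with each control period).
- viewer.camera(name): name is "side" or "top"; returns the picture (384x512x3 uint8, red, green, blue); there is no depth.
- viewer.calibration(name): a dict with "K" (3x3 intrinsics, pixels), "rvec" (rotation vector, rad) and "tvec" (3), from world to camera coordinates, as OpenCV has them. Camera axes: x right, y down, z forward; pixel columns grow to the right and rows downward; lengths in m; the calibration is good to about 2 mm. A picture is of the moment at which its call begins. calibration takes no time and is no camera call.
- arm.hand_in(): hands the job in; it is judged then, once.
The state is a dict: "time": time; "joint_positions": joint angles; "joint_velocities": joint speeds; "joint_torque": joint torques, N m; "eef_pos": TCP position; "ee_rot": TCP orientation; "contact_force": force on the tool from outside, world axes, zero at the start; "wrist_torque": the same for the moment, N m; "gripper_width": opening from 0.0 (shut) to 1.0 (fully open); "grip_force": force on a finger pad.
Only numpy, scipy, OpenCV 4.12 (cv2) and the standard library are available. Lean on these libraries where they do the work, as an engineer would, in place of code of your own. Each camera call takes 0.05 s, during which the arm holds its last target. There are 200 camera calls.

## Task

Stand each of the four rectangular resin seals upright in its own wooden seat, the one whose recess has the shape and size of that seal's foot, down on the recess floor with its sides about parallel to the recess. Set the seals down rather than dropping them, let none fall over, and leave the round seal and the porcelain paste box where they are.

Things in the scene. Friction and masses are not known exactly. Their poses are not given: they have to be found in the camera images.
- seal_small_square: The small square seal: an upright block of red-brown resin, 22 x 22 mm in plan and 60 mm tall (top flat with a 2.5 mm step along its edges in the last 3 mm), standing loose on the table. Origin at the centre of its underside; z up along its height, x along its 22 mm side, y along its 22 mm side.
- seal_large_square: The large square seal: an upright block of red-brown resin, 40 x 40 mm in plan and 66 mm tall (top flat with a 2.5 mm step along its edges in the last 3 mm), standing loose on the table. Origin at the centre of its underside; z up along its height, x along its 40 mm side, y along its 40 mm side.
- seal_short_oblong: The short oblong seal: an upright block of red-brown resin, 42 x 18 mm in plan and 70 mm tall (top flat with a 2.5 mm step along its edges in the last 3 mm), standing loose on the table. Origin at the centre of its underside; z up along its height, x along its 42 mm side, y along its 18 mm side.
- seal_long_oblong: The long oblong seal: an upright block of red-brown resin, 62 x 26 mm in plan and 62 mm tall (top flat with a 2.5 mm step along its edges in the last 3 mm), standing loose on the table. Origin at the centre of its underside; z up along its height, x along its 62 mm side, y along its 26 mm side.
- seat_small_square: The wooden seat of the small square seal: a fixed low dark wood block, 52 x 52 mm and 14 mm tall, with a pale-lined flat recess 38 x 38 mm in its top, 8 mm deep (recess floor 6 mm above the table, rim 7 mm wide). Origin at the centre of its underside, on the table; z up, x along its 52 mm side, y along its 52 mm side. The recess is 16 mm longer and wider than the small square seal's foot.
- seat_large_square: The wooden seat of the large square seal: a fixed low dark wood block, 70 x 70 mm and 14 mm tall, with a pale-lined flat recess 56 x 56 mm in its top, 8 mm deep (recess floor 6 mm above the table, rim 7 mm wide). Origin at the centre of its underside, on the table; z up, x along its 70 mm side, y along its 70 mm side. The recess is 16 mm longer and wider than the large square seal's foot.
- seat_short_oblong: The wooden seat of the short oblong seal: a fixed low dark wood block, 72 x 48 mm and 14 mm tall, with a pale-lined flat recess 58 x 34 mm in its top, 8 mm deep (recess floor 6 mm above the table, rim 7 mm wide). Origin at the centre of its underside, on the table; z up, x along its 72 mm side, y along its 48 mm side. The recess is 16 mm longer and wider than the short oblong seal's foot.
- seat_long_oblong: The wooden seat of the long oblong seal: a fixed low dark wood block, 92 x 56 mm and 14 mm tall, with a pale-lined flat recess 78 x 42 mm in its top, 8 mm deep (recess floor 6 mm above the table, rim 7 mm wide). Origin at the centre of its underside, on the table; z up, x along its 92 mm side, y along its 56 mm side. The recess is 16 mm longer and wider than the long oblong seal's foot.
- round_seal: A bystander: round resin seal, 26 mm across and 55 mm tall, standing among the others; it has no seat and stays where it is. Origin at the centre of its underside, z up.
- paste_box: A bystander: round white lidded porcelain paste box, 46 mm across and 24 mm tall, standing among the seals and seats; it stays where it is. Origin at the centre of its underside, z up.
Not all that is in view belongs to the job. What is shaped like the seat_short_oblong but blue or pink is not meant.

How it is judged:
By the outcome, as a careful person would: the job done as asked, in the order asked, and still so for the second after the job is handed in, with the robot touching nothing.
It also fails if it takes over 120 s, if anything falls off the work surface, if the arm or the gripper's body presses on something with over 40 N, if the wrist force passes 120 N, or if a joint passes its speed limit or range.

## Working session

There is one attempt and no reset: what is moved stays moved. The work goes in short steps, Python scripts to look and compute and a tool call to move; the robot and the scene stay as the last step left them, time stands still between calls to the robot, and variables do not carry over. Pictures are saved under pics/ and viewed, at most 14 in all, crops included, and the job is handed in when it is done.

Besides the shell and the picture viewer there is one more tool, called after "Call:" by a JSON object that holds its "method" and its "body". play_rows: Moves the arm, as the interface text tells. Shifts and turns lie within -1 to 1; 1 stands for 1000 mm of shift or 0.5 rad of turn. Its arguments: {"type":"object","properties":{"deltas":{"type":"array","items":{"type":"object","properties":{"jaw":{"type":"number"},"x":{"type":"number"},"y":{"type":"number"},"z":{"type":"number"},"rx":{"type":"number"},"ry":{"type":"number"},"rz":{"type":"number"}}}},"newtons":{"type":"number"}},"required":["deltas"]}

```bash
mkdir -p pics; ls; python3 - <<'E'
from plant import arm, viewer
import cv2,numpy as np
for n in("top","side"):
    im=viewer.camera(n); cv2.imwrite(f"pics/{n}0.png",im[:,:,::-1])
    c=viewer.calibration(n); R=cv2.Rodrigues(np.array(c["rvec"]))[0]; print(n,c["K"],(-R.T@np.array(c["tvec"]).ravel()),R)
s=arm.get_state(); print(s)
E
```

```text
pics
top [[362.83728783   0.         258.89049528]
 [  0.         362.83728783 201.53533325]
 [  0.           0.           1.        ]] [0.35263694 0.02289362 1.05898583] [[ 0.0095459  -0.99981125 -0.01692142]
 [-0.99294195 -0.00747703 -0.11836547]
 [ 0.11821661  0.01793189 -0.99282591]]
side [[399.4797413    0.         257.82566771]
 [  0.         399.4797413  190.38714854]
 [  0.           0.           1.        ]] [ 0.39473034 -0.81804176  0.54104621] [[ 0.99723356 -0.07390054  0.00799662]
 [-0.02967353 -0.49442428 -0.86871405]
 [ 0.06815216  0.86607352 -0.49524938]]
{'time': 0.1, 'joint_positions': array([ 1.10552107,  0.41788443, -0.01034631,  1.61410118,  0.00468028,
        1.11071778, -0.05301072]), 'joint_velocities': array([ 0.00050808, -0.00148856, -0.00146969, -0.00143671, -0.00023949,
        0.00074432,  0.00045425]), 'joint_torque': array([ 2.83440102e-03, -8.52585626e+01,  6.40679821e-01, -4.26694250e+01,
       -4.88360622e-02,  1.64704467e-02, -5.99621148e-05]), 'eef_pos': array([ 0.25689433, -0.56941994,  0.22991164]), 'ee_rot': array([ 9.77632584e-01,  2.10319366e-01, -1.38662077e-04, -5.25273225e-04]), 'contact_force': array([-0.7983038 , -0.11472868,  0.21305618]), 'wrist_torque': array([-0.00212748, -0.01624176,  0.02076601]), 'grip_force': 0.0, 'gripper_width': 1.0013942639790445}
```

View pics/top0.png

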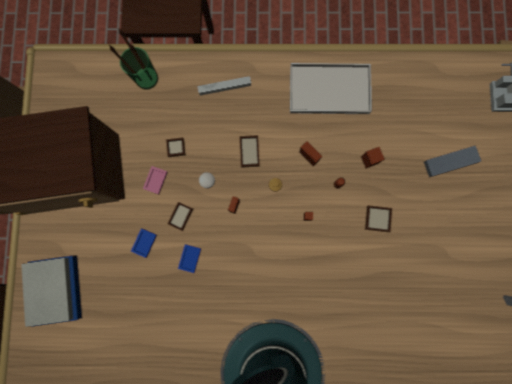

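View pics/side0.png

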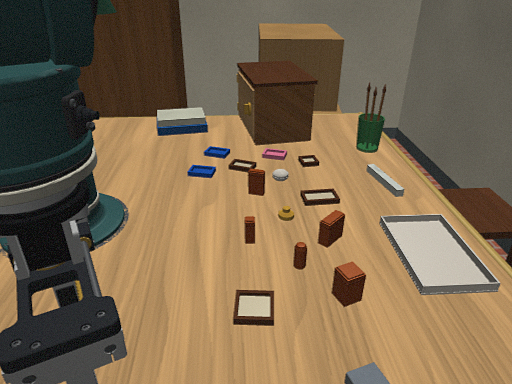

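Candidates in the top view:
- **Red-brown blocks:** (310,153) long oblong, (373,157) large square, (234,205) short oblong, (308,216) small square. The one at (340,183) is the round seal and stays.
- **Dark-rimmed pale seats:** (249,151) long oblong, (378,218) large square, (176,147) small square, (180,215) short oblong.
- **Decoys:** blue at (144,243) and (190,258), pink at (156,180).

Next I'll check these in close crops and measure them.

```bash
cat > h.py <<'E'
import cv2,numpy as np
from plant import arm,viewer
def cast(n,uv,z):
    c=viewer.calibration(n); R=cv2.Rodrigues(np.array(c["rvec"]))[0]; t=np.array(c["tvec"]).ravel()
    uv=np.atleast_2d(np.array(uv,float)); d=np.c_[uv,np.ones(len(uv))]@np.linalg.inv(c["K"]).T@R; o=-R.T@t
    return (o+d*((z-o[2])/d[:,2])[:,None])[:,:2]
def proj(n,P):
    c=viewer.calibration(n); return cv2.projectPoints(np.array(P,float).reshape(-1,1,3),np.array(c["rvec"]),np.array(c["tvec"]),np.array(c["K"]),None)[0][:,0]
def red(im):
    r,g,b=[im[:,:,i].astype(float) for i in range(3)]
    return ((r>1.9*g)&(r>60)&(b<0.6*r)).astype(np.uint8)*255
E
python3 - <<'E'
from h import *
im={n:cv2.cvtColor(cv2.imread(f"pics/{n}0.png"),cv2.COLOR_BGR2RGB) for n in("top","side")}
for n in im:
    m=red(im[n]); m[:135 if n=="top" else 150]=0
    for c in cv2.findContours(m,0,1)[0]:
        if cv2.contourArea(c)>25:
            M=cv2.moments(c); uv=(M["m10"]/M["m00"],M["m01"]/M["m00"]); p=cast(n,[uv],.032)[0]
            q=cv2.minAreaRect((cast(n,c[:,0],.06)*1000).astype(np.float32))
            print(n,"seal",np.round(uv,1),p.round(4),"rect",np.round(q[1]),round(q[2],1))
g=im["top"].min(2); 
for nm,x,y in(("small",176,147),("large",378,218),("short",180,215),("long",249,151)):
    # pale interior, subpixel via upscaling
    cr=cv2.resize(g[y-25:y+25,x-25:x+25],None,fx=8,fy=8,interpolation=cv2.INTER_CUBIC)
    m=(cr>135).astype(np.uint8)
    cs=[c for c in cv2.findContours(m,0,1)[0] if cv2.pointPolygonTest(c,(200,200),False)>0]
    for c in cs:
        w=cast("top",(c[:,0]+.5)/8-.5+[x-25,y-25],.010); q=cv2.minAreaRect((w*1000).astype(np.float32)); print(nm,np.round(q[0],1),np.round(q[1],1),round(q[2],1))
def crop(n,x,y,w=20,s=9): return cv2.resize(im[n][y-w:y+w,x-w:x+w],(260,260),interpolation=cv2.INTER_CUBIC)
a=np.vstack([np.hstack([crop("top",*p) for p in((310,153),(373,157),(234,205))]),np.hstack([crop("top",308,216),crop("top",180,215),crop("side",250,185,30)])])
cv2.imwrite("pics/crop.png",a[:,:,::-1])
E
```

```text
top seal [308. 216.] [ 0.4348 -0.0981] rect [17. 17.] 89.7
top seal [233.4 204.4] [0.4661 0.1142] rect [14. 36.] 70.5
top seal [340.  181.6] [ 0.5341 -0.1898] rect [14. 20.] 0.4
top seal [374.5 155.8] [ 0.61 -0.29] rect [36. 38.] 21.4
top seal [310.9 152. ] [ 0.6204 -0.1076] rect [56. 23.] 46.4
side seal [348.1 287.4] [ 0.6015 -0.2911] rect [51. 81.] 23.1
side seal [299.2 253.7] [ 0.529  -0.1899] rect [79. 21.] 78.6
side seal [249.5 234.5] [ 0.4327 -0.1184] rect [52. 15.] 86.4
side seal [249.3 219.8] [ 0.4353 -0.0615] rect [31. 19.] 87.4
side seal [328.8 224.7] [ 0.6122 -0.0922] rect [136.  37.] 59.0
side seal [256.1 181.7] [0.4636 0.1192] rect [137.  42.] 82.6
```

View pics/crop.png

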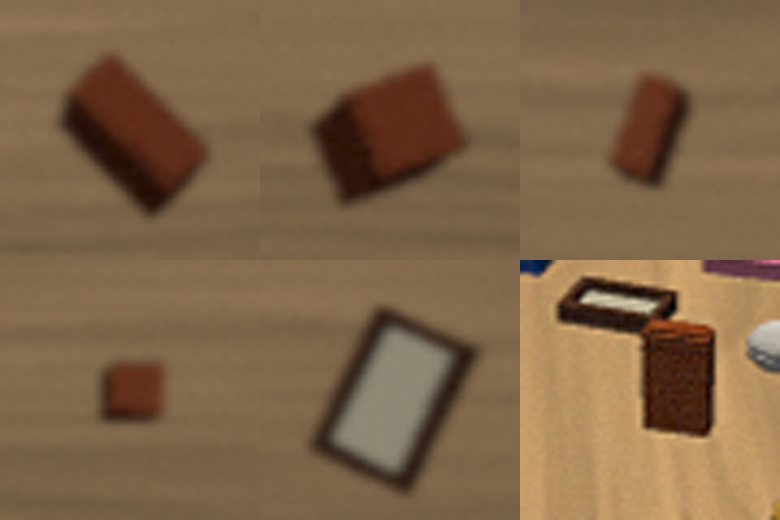

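The crops show clean, bright top faces for all four seals, and the chosen seat at (180,215) is dark wood with a pale recess. I'll now fit sub-pixel rectangles.

```bash
cat >> h.py <<'E'
def fit(n,im,x,y,kind,z,w=22):
    cr=cv2.resize(im[y-w:y+w,x-w:x+w],None,fx=8,fy=8,interpolation=cv2.INTER_CUBIC).astype(float)
    r,g,b=cr[:,:,0],cr[:,:,1],cr[:,:,2]
    m=((r>1.65*g)&(r>68)) if kind=="seal" else (cr.min(2)>105)
    m=cv2.morphologyEx(m.astype(np.uint8),cv2.MORPH_OPEN,np.ones((9,9)))
    cs=[c for c in cv2.findContours(m,0,1)[0] if cv2.contourArea(c)>300]
    if not cs: return cr[w*8,w*8]
    c=min(cs,key=lambda c:-cv2.pointPolygonTest(c,(w*8,w*8),True))
    q=cv2.minAreaRect((cast(n,(c[:,0]+.5)/8-.5+[x-w,y-w],z)*1000).astype(np.float32))
    (a,b),ang=q[1],q[2]
    if a<b: a,b,ang=b,a,ang-90   # ang = direction of long side in world, deg
    return np.round(q[0],1),np.round((a,b),1),round(ang,1)
E
python3 - <<'E'
from h import *
im=cv2.cvtColor(cv2.imread("pics/top0.png"),cv2.COLOR_BGR2RGB)
for nm,x,y,z in(("small",308,216,.06),("large",375,155,.066),("short",233,204,.07),("long",311,152,.062),("round",340,182,.055)): print(nm,fit("top",im,x,y,"seal",z))
for nm,x,y in(("small",176,147),("large",378,218),("short",180,215),("long",249,151)): print("seat",nm,fit("top",im,x,y,"seat",.01))
print("paste",cast("top",[[206,180]],.024))
E
```

```text
small (array([433.3, -94.9]), array([22.7, 21.2]), 89.7)
large (array([ 602.9, -280.8]), array([39.1, 38.9]), -69.5)
short (array([462.8, 112.2]), array([41.3, 16.6]), -18.5)
long (array([ 614. , -104.2]), array([61. , 25.1]), 45.3)
round (array([ 531.9, -184.8]), array([22.7, 17.7]), -89.6)
seat small (array([640.2, 293.2]), array([32.4, 31.5]), 5.0)
seat large (array([ 431.1, -303.1]), array([49.1, 46.7]), -7.7)
seat short (array([434. , 271.1]), array([53.9, 28.2]), -24.8)
seat long (array([628.8,  72.2]), array([70.9, 35.2]), 3.3)
paste [[0.53762785 0.19563159]]
```

Call:
{"method": "play_rows", "body": {"deltas": [{"x": 0.02,"y": -0.006,"jaw": 0},{"x": 0.045,"y": -0.012},{"x": 0.045,"y": -0.012},{"x": 0.045,"y": -0.012},{"x": 0.045,"y": -0.012},{"x": 0.045,"y": -0.012},{"x": 0.045,"y": -0.012},{"x": 0.045,"y": -0.012}], "newtons": 30}}

```text
invalid input at $.deltas[0]: expected keys jaw, x, y, z, rx, ry, rz
```

```bash
cat > go.py <<'E'
import sys,numpy as np
from scipy.spatial.transform import Rotation as Ro
from plant import arm
s=arm.get_state(); p=np.array(s["eef_pos"]); R=Ro.from_quat(s["ee_rot"]).as_matrix()
yaw=np.degrees(np.arctan2(R[1,0],R[0,0]))
print("t",round(s["time"],2),"p",p.round(4),"yaw",yaw.round(2),"tilt",R[:2,2].round(4),"w",round(s["gripper_width"],3),"F",s["contact_force"].round(1),"grip",round(s["grip_force"],1),"q",s["joint_positions"].round(2))
a=list(map(float,sys.argv[1:]))
for i in range(0,len(a),4):   # x y z(mm) yaw -> shift in present frame then turn
    d=np.array(a[i:i+3])/1000-p; ty=a[i+3]
    e=np.radians(ty); R2=np.array([[np.cos(e),np.sin(e),0],[np.sin(e),-np.cos(e),0],[0,0,-1]])
    t=-(ty-yaw)
    print("to",a[i:i+4],"shift before turn",(R.T@d).round(4),"| after turn",(R2.T@d).round(4),"rz",(np.radians(t)/.5).round(3))
    p=np.array(a[i:i+3])/1000; R=R2; yaw=ty
E
python3 go.py 602.9 -280.8 150 20.5  602.9 -280.8 46 20.5
```

```text
t 0.1 p [ 0.2569 -0.5694  0.2299] yaw 24.28 tilt [-0.0005  0.001 ] w 1.001 F [-0.8 -0.1  0.2] grip 0.0 q [ 1.11  0.42 -0.01  1.61  0.    1.11 -0.05]
to [602.9, -280.8, 150.0, 20.5] shift before turn [ 0.4341 -0.1207  0.08  ] | after turn [ 0.4252 -0.1492  0.0799] rz 0.132
to [602.9, -280.8, 46.0, 20.5] shift before turn [0.    0.    0.104] | after turn [0.    0.    0.104] rz -0.0
```

Call:
{"method": "play_rows", "body": {"deltas": [{"jaw": 0,"x": 0.02,"y": -0.005,"z": 0,"rx": 0,"ry": 0,"rz": 0},{"jaw": 0,"x": 0.045,"y": -0.0125,"z": 0,"rx": 0,"ry": 0,"rz": 0},{"jaw": 0,"x": 0.045,"y": -0.0125,"z": 0,"rx": 0,"ry": 0,"rz": 0},{"jaw": 0,"x": 0.045,"y": -0.0125,"z": 0,"rx": 0,"ry": 0,"rz": 0},{"jaw": 0,"x": 0.045,"y": -0.0125,"z": 0,"rx": 0,"ry": 0,"rz": 0},{"jaw": 0,"x": 0.045,"y": -0.0125,"z": 0,"rx": 0,"ry": 0,"rz": 0},{"jaw": 0,"x": 0.045,"y": -0.0125,"z": 0,"rx": 0,"ry": 0,"rz": 0},{"jaw": 0,"x": 0.045,"y": -0.0125,"z": 0,"rx": 0,"ry": 0,"rz": 0}], "newtons": 30}}

```text
time: 0.9
eef_pos: [0.5254, -0.3462, 0.2303]
ee_rot: [0.978, 0.21, -0.0, -0.0]
contact_force: [-0.6, -0.9, -0.5]
gripper_width: 1.0
grip_force: 0.0
```

```bash
python3 go.py 602.9 -280.8 150 20.5
```

```text
t 0.9 p [ 0.5254 -0.3462  0.2303] yaw 24.27 tilt [-0.0004  0.0002] w 1.0 F [-0.6 -0.9 -0.5] grip 0.0 q [ 0.63  0.43 -0.13  1.6   0.06  1.12 -0.66]
to [602.9, -280.8, 150.0, 20.5] shift before turn [ 0.0975 -0.0277  0.0802] | after turn [ 0.0955 -0.0341  0.0803] rz 0.132
```

Call:
{"method": "play_rows", "body": {"deltas": [{"jaw": 0,"x": 0.03,"y": -0.008,"z": 0.02,"rx": 0,"ry": 0,"rz": 0},{"jaw": 0,"x": 0.04,"y": -0.01,"z": 0.03,"rx": 0,"ry": 0,"rz": 0},{"jaw": 0,"x": 0.0275,"y": -0.0097,"z": 0.03,"rx": 0,"ry": 0,"rz": 0},{"jaw": 0,"x": 0,"y": 0,"z": 0,"rx": 0,"ry": 0,"rz": 0.132},{"jaw": 0,"x": 0,"y": 0,"z": 0,"rx": 0,"ry": 0,"rz": 0}]}}

```text
time: 1.4
eef_pos: [0.6011, -0.2818, 0.1497]
ee_rot: [0.984, 0.178, -0.001, -0.001]
contact_force: [-1.1, -1.5, 0.9]
gripper_width: 1.002
grip_force: 0.0
```

```bash
python3 go.py 602.9 -280.8 46 20.5; python3 -c "
from h import *
im=viewer.camera('side'); cv2.imwrite('pics/s1.png',cv2.resize(im[120:384,200:500],None,fx=2,fy=2)[:,:,::-1])"
```

```text
t 1.4 p [ 0.6011 -0.2818  0.1497] yaw 20.5 tilt [-0.002  0.001] w 1.002 F [-1.1 -1.5  0.9] grip 0.0 q [ 0.49  0.57 -0.13  1.57  0.08  1.01 -0.88]
to [602.9, -280.8, 46.0, 20.5] shift before turn [ 2.200e-03 -1.000e-04  1.037e-01] | after turn [ 0.002  -0.0003  0.1037] rz 0.0
```

View pics/s1.png

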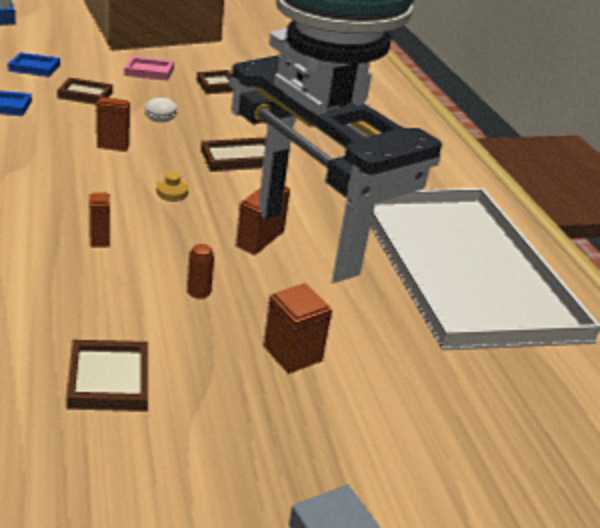

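The gripper hangs over the large square seal: its tips are at about (354,244) and the seal top is at (350,270), consistent with the height difference. Descending.

Call:
{"method": "play_rows", "body": {"deltas": [{"jaw": 0,"x": 0.002,"y": 0,"z": 0.03,"rx": 0,"ry": 0,"rz": 0},{"jaw": 0,"x": 0,"y": 0,"z": 0.04,"rx": 0,"ry": 0,"rz": 0},{"jaw": 0,"x": 0,"y": 0,"z": 0.034,"rx": 0,"ry": 0,"rz": 0},{"jaw": 1,"x": 0,"y": 0,"z": 0,"rx": 0,"ry": 0,"rz": 0},{"jaw": 1,"x": 0,"y": 0,"z": 0,"rx": 0,"ry": 0,"rz": 0},{"jaw": 1,"x": 0,"y": 0,"z": 0,"rx": 0,"ry": 0,"rz": 0},{"jaw": 1,"x": 0,"y": 0,"z": 0,"rx": 0,"ry": 0,"rz": 0},{"jaw": 1,"x": 0,"y": 0,"z": 0,"rx": 0,"ry": 0,"rz": 0}], "newtons": 25}}

```text
time: 2.25
eef_pos: [0.6036, -0.2824, 0.0485]
ee_rot: [0.984, 0.178, 0.001, 0.001]
contact_force: [0.1, 0.2, 1.1]
gripper_width: 0.615
grip_force: 0.0
```

```bash
python3 go.py 602.9 -280.8 126 20.5 431 -303 126 -7.7
```

```text
t 2.25 p [ 0.6036 -0.2824  0.0485] yaw 20.5 tilt [ 0.0017 -0.0008] w 0.615 F [0.1 0.2 1.1] grip 0.0 q [ 0.48  0.69 -0.12  1.62  0.11  0.83 -0.9 ]
to [602.9, -280.8, 126.0, 20.5] shift before turn [-0.     -0.0017 -0.0776] | after turn [-0.0001 -0.0018 -0.0775] rz 0.0
to [431.0, -303.0, 126.0, -7.7] shift before turn [-0.1688 -0.0394  0.    ] | after turn [-0.1674  0.045   0.    ] rz 0.984
```

Call:
{"method": "play_rows", "body": {"deltas": [{"jaw": 1,"x": 0,"y": 0,"z": 0,"rx": 0,"ry": 0,"rz": 0},{"jaw": 1,"x": 0,"y": 0,"z": 0,"rx": 0,"ry": 0,"rz": 0},{"jaw": 1,"x": 0,"y": 0,"z": 0,"rx": 0,"ry": 0,"rz": 0},{"jaw": 1,"x": 0,"y": 0,"z": 0,"rx": 0,"ry": 0,"rz": 0},{"jaw": 1,"x": 0,"y": 0,"z": 0,"rx": 0,"ry": 0,"rz": 0}], "newtons": 25}}

```text
time: 2.75
eef_pos: [0.6032, -0.2821, 0.0473]
ee_rot: [0.984, 0.178, 0.0, 0.0]
contact_force: [-2.7, 0.4, 5.2]
gripper_width: 0.421
grip_force: 25.0
```

```bash
python3 go.py 602.9 -280.8 126 20.5 431 -303 126 -7.7
```

```text
t 2.75 p [ 0.6032 -0.2821  0.0473] yaw 20.5 tilt [ 0.0002 -0.0001] w 0.421 F [-2.7  0.4  5.2] grip 25.0 q [ 0.48  0.7  -0.12  1.62  0.11  0.83 -0.9 ]
to [602.9, -280.8, 126.0, 20.5] shift before turn [ 0.0002 -0.0013 -0.0787] | after turn [ 0.0002 -0.0014 -0.0787] rz 0.0
to [431.0, -303.0, 126.0, -7.7] shift before turn [-0.1688 -0.0394  0.    ] | after turn [-0.1674  0.045   0.    ] rz 0.984
```

Call:
{"method": "play_rows", "body": {"deltas": [{"jaw": 1,"x": 0,"y": 0,"z": -0.01,"rx": 0,"ry": 0,"rz": 0},{"jaw": 1,"x": 0,"y": 0,"z": -0.03,"rx": 0,"ry": 0,"rz": 0},{"jaw": 1,"x": 0,"y": 0,"z": -0.03,"rx": 0,"ry": 0,"rz": 0},{"jaw": 1,"x": 0,"y": 0,"z": -0.01,"rx": 0,"ry": 0,"rz": 0.246},{"jaw": 1,"x": 0,"y": 0,"z": 0,"rx": 0,"ry": 0,"rz": 0.246},{"jaw": 1,"x": 0,"y": 0,"z": 0,"rx": 0,"ry": 0,"rz": 0.246},{"jaw": 1,"x": 0,"y": 0,"z": 0,"rx": 0,"ry": 0,"rz": 0.246},{"jaw": 1,"x": 0,"y": 0,"z": 0,"rx": 0,"ry": 0,"rz": 0}]}}

```text
time: 3.55
eef_pos: [0.6031, -0.2818, 0.1274]
ee_rot: [0.998, -0.068, -0.0, 0.0]
contact_force: [0.0, -0.5, -0.9]
gripper_width: 0.422
grip_force: 25.0
```

```bash
python3 go.py 431 -303 126 -7.7
```

```text
t 3.55 p [ 0.6031 -0.2818  0.1274] yaw -7.81 tilt [-0.0001 -0.    ] w 0.422 F [ 0.  -0.5 -0.9] grip 25.0 q [ 0.4   0.59 -0.02  1.59  0.01  0.96 -1.32]
to [431.0, -303.0, 126.0, -7.7] shift before turn [-0.1676  0.0444  0.0014] | after turn [-0.1677  0.0441  0.0014] rz -0.004
```

Call:
{"method": "play_rows", "body": {"deltas": [{"jaw": 1,"x": -0.02,"y": 0.005,"z": 0,"rx": 0,"ry": 0,"rz": 0},{"jaw": 1,"x": -0.04,"y": 0.011,"z": 0,"rx": 0,"ry": 0,"rz": 0},{"jaw": 1,"x": -0.04,"y": 0.011,"z": 0,"rx": 0,"ry": 0,"rz": 0},{"jaw": 1,"x": -0.04,"y": 0.011,"z": 0,"rx": 0,"ry": 0,"rz": 0},{"jaw": 1,"x": -0.0276,"y": 0.006,"z": 0.01,"rx": 0,"ry": 0,"rz": 0},{"jaw": 1,"x": 0,"y": 0,"z": 0.03,"rx": 0,"ry": 0,"rz": 0},{"jaw": 1,"x": 0,"y": 0,"z": 0.02,"rx": 0,"ry": 0,"rz": 0},{"jaw": 1,"x": 0,"y": 0,"z": 0,"rx": 0,"ry": 0,"rz": 0}]}}

```text
time: 4.35
eef_pos: [0.4299, -0.3025, 0.0653]
ee_rot: [0.998, -0.065, -0.002, -0.001]
contact_force: [1.0, -0.1, -1.0]
gripper_width: 0.426
grip_force: 25.0
```

```bash
python3 go.py 431 -303 52.5 -7.7; python3 -c "
from h import *
im=viewer.camera('side'); cv2.imwrite('pics/s2.png',cv2.resize(im[200:350,170:370],None,fx=3,fy=3)[:,:,::-1])"
```

```text
t 4.35 p [ 0.4299 -0.3025  0.0653] yaw -7.48 tilt [-0.0029  0.002 ] w 0.426 F [ 1.  -0.1 -1. ] grip 25.0 q [ 0.56  0.47 -0.01  1.98  0.    0.69 -1.15]
to [431.0, -303.0, 52.5, -7.7] shift before turn [0.0012 0.0004 0.0128] | after turn [0.0012 0.0004 0.0128] rz 0.008
```

View pics/s2.png

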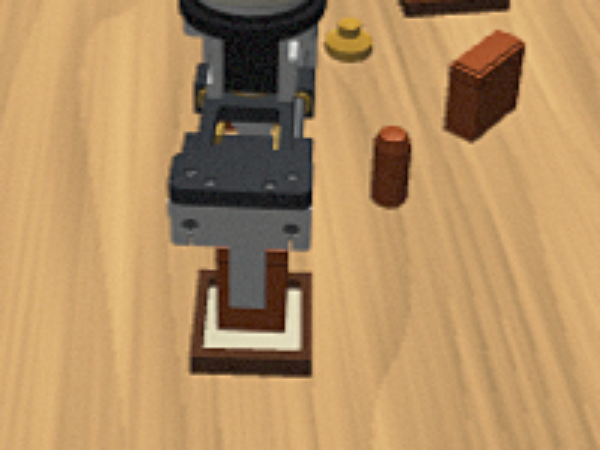

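The seal hovers inside the large square recess, parallel to it, with pale margin on both sides. Lowering.

Call:
{"method": "play_rows", "body": {"deltas": [{"jaw": 1,"x": 0.001,"y": 0,"z": 0.005,"rx": 0,"ry": 0,"rz": 0},{"jaw": 1,"x": 0,"y": 0,"z": 0.004,"rx": 0,"ry": 0,"rz": 0},{"jaw": 1,"x": 0,"y": 0,"z": 0.002,"rx": 0,"ry": 0,"rz": 0},{"jaw": 1,"x": 0,"y": 0,"z": 0.001,"rx": 0,"ry": 0,"rz": 0},{"jaw": 1,"x": 0,"y": 0,"z": 0,"rx": 0,"ry": 0,"rz": 0},{"jaw": 1,"x": 0,"y": 0,"z": 0,"rx": 0,"ry": 0,"rz": 0},{"jaw": 1,"x": 0,"y": 0,"z": 0,"rx": 0,"ry": 0,"rz": 0}]}}

```text
time: 5.1
eef_pos: [0.4321, -0.3034, 0.0551]
ee_rot: [0.998, -0.067, 0.0, 0.0]
contact_force: [-0.8, -0.4, -1.4]
gripper_width: 0.423
grip_force: 25.0
```

```bash
python3 go.py 431 -303 53 -7.7
```

```text
t 5.1 p [ 0.4321 -0.3034  0.0551] yaw -7.69 tilt [ 0.0001 -0.0001] w 0.423 F [-0.8 -0.4 -1.4] grip 25.0 q [ 0.56  0.49 -0.01  1.98  0.    0.67 -1.15]
to [431.0, -303.0, 53.0, -7.7] shift before turn [-0.0012 -0.0003  0.0021] | after turn [-0.0012 -0.0003  0.0021] rz 0.001
```

Call:
{"method": "play_rows", "body": {"deltas": [{"jaw": 1,"x": 0,"y": 0,"z": 0.001,"rx": 0,"ry": 0,"rz": 0},{"jaw": 1,"x": 0,"y": 0,"z": 0.001,"rx": 0,"ry": 0,"rz": 0},{"jaw": 1,"x": 0,"y": 0,"z": 0,"rx": 0,"ry": 0,"rz": 0},{"jaw": 1,"x": 0,"y": 0,"z": 0,"rx": 0,"ry": 0,"rz": 0}]}}

```text
time: 5.5
eef_pos: [0.4322, -0.3034, 0.0533]
ee_rot: [0.998, -0.067, 0.0, 0.0]
contact_force: [-2.5, 1.7, 5.6]
gripper_width: 0.425
grip_force: 25.0
```

Call:
{"method": "play_rows", "body": {"deltas": [{"jaw": 0,"x": 0,"y": 0,"z": 0,"rx": 0,"ry": 0,"rz": 0},{"jaw": 0,"x": 0,"y": 0,"z": 0,"rx": 0,"ry": 0,"rz": 0},{"jaw": 0,"x": 0,"y": 0,"z": 0,"rx": 0,"ry": 0,"rz": 0},{"jaw": 0,"x": 0,"y": 0,"z": 0,"rx": 0,"ry": 0,"rz": 0},{"jaw": 0,"x": 0,"y": 0,"z": -0.01,"rx": 0,"ry": 0,"rz": 0},{"jaw": 0,"x": 0,"y": 0,"z": -0.03,"rx": 0,"ry": 0,"rz": 0},{"jaw": 0,"x": 0,"y": 0,"z": -0.03,"rx": 0,"ry": 0,"rz": 0},{"jaw": 0,"x": 0,"y": 0,"z": -0.03,"rx": 0,"ry": 0,"rz": 0}]}}

```text
time: 6.3
eef_pos: [0.4319, -0.3033, 0.1549]
ee_rot: [0.998, -0.067, 0.0, 0.0]
contact_force: [1.0, -0.9, -0.3]
gripper_width: 0.997
grip_force: 0.0
```

```bash
python3 go.py 614 -104.2 150 45.3
```

```text
t 6.3 p [ 0.4319 -0.3033  0.1549] yaw -7.69 tilt [ 0.0001 -0.    ] w 0.997 F [ 1.  -0.9 -0.3] grip 0.0 q [ 0.56  0.33 -0.    1.93  0.    0.88 -1.15]
to [614.0, -104.2, 150.0, 45.3] shift before turn [ 0.1538 -0.2217  0.0049] | after turn [ 0.2696 -0.0106  0.0049] rz -1.85
```

Call:
{"method": "play_rows", "body": {"deltas": [{"jaw": 0,"x": 0.0238,"y": -0.0317,"z": 0.005,"rx": 0,"ry": 0,"rz": 0},{"jaw": 0,"x": 0.026,"y": -0.038,"z": 0,"rx": 0,"ry": 0,"rz": 0},{"jaw": 0,"x": 0.026,"y": -0.038,"z": 0,"rx": 0,"ry": 0,"rz": 0},{"jaw": 0,"x": 0.026,"y": -0.038,"z": 0,"rx": 0,"ry": 0,"rz": 0},{"jaw": 0,"x": 0.026,"y": -0.038,"z": 0,"rx": 0,"ry": 0,"rz": 0},{"jaw": 0,"x": 0.026,"y": -0.038,"z": 0,"rx": 0,"ry": 0,"rz": 0},{"jaw": 0,"x": 0,"y": 0,"z": 0,"rx": 0,"ry": 0,"rz": -0.26},{"jaw": 0,"x": 0,"y": 0,"z": 0,"rx": 0,"ry": 0,"rz": -0.26}]}}

```text
time: 7.1
eef_pos: [0.6148, -0.1025, 0.1485]
ee_rot: [0.998, 0.067, 0.0, -0.0]
contact_force: [-1.0, -0.1, 0.2]
gripper_width: 1.001
grip_force: 0.0
```

Call:
{"method": "play_rows", "body": {"deltas": [{"jaw": 0,"x": 0,"y": 0,"z": 0,"rx": 0,"ry": 0,"rz": -0.266},{"jaw": 0,"x": 0,"y": 0,"z": 0,"rx": 0,"ry": 0,"rz": -0.266},{"jaw": 0,"x": 0,"y": 0,"z": 0,"rx": 0,"ry": 0,"rz": -0.266},{"jaw": 0,"x": 0,"y": 0,"z": 0,"rx": 0,"ry": 0,"rz": -0.266},{"jaw": 0,"x": 0,"y": 0,"z": 0,"rx": 0,"ry": 0,"rz": -0.266},{"jaw": 0,"x": 0,"y": 0,"z": 0,"rx": 0,"ry": 0,"rz": 0},{"jaw": 0,"x": 0,"y": 0,"z": 0,"rx": 0,"ry": 0,"rz": 0}]}}

```text
time: 7.8
eef_pos: [0.6141, -0.1044, 0.1485]
ee_rot: [0.924, 0.383, 0.0, 0.0]
contact_force: [-0.0, 0.3, -0.4]
gripper_width: 0.999
grip_force: 0.0
```

```bash
python3 go.py 614 -104.2 46 45.3
```

```text
t 7.8 p [ 0.6141 -0.1044  0.1485] yaw 45.06 tilt [ 0.0002 -0.    ] w 0.999 F [-0.   0.3 -0.4] grip 0.0 q [ 0.33  0.51 -0.28  1.68  0.17  0.97 -0.8 ]
to [614.0, -104.2, 46.0, 45.3] shift before turn [ 1.000e-04 -3.000e-04  1.025e-01] | after turn [ 1.000e-04 -2.000e-04  1.025e-01] rz -0.008
```

Call:
{"method": "play_rows", "body": {"deltas": [{"jaw": 0,"x": 0,"y": 0,"z": 0.03,"rx": 0,"ry": 0,"rz": 0},{"jaw": 0,"x": 0,"y": 0,"z": 0.04,"rx": 0,"ry": 0,"rz": 0},{"jaw": 0,"x": 0,"y": 0,"z": 0.032,"rx": 0,"ry": 0,"rz": 0},{"jaw": 0,"x": 0,"y": 0,"z": 0,"rx": 0,"ry": 0,"rz": 0},{"jaw": 1,"x": 0,"y": 0,"z": 0,"rx": 0,"ry": 0,"rz": 0},{"jaw": 1,"x": 0,"y": 0,"z": 0,"rx": 0,"ry": 0,"rz": 0},{"jaw": 1,"x": 0,"y": 0,"z": 0,"rx": 0,"ry": 0,"rz": 0},{"jaw": 1,"x": 0,"y": 0,"z": 0,"rx": 0,"ry": 0,"rz": 0}]}}

```text
time: 8.6
eef_pos: [0.6148, -0.1044, 0.0473]
ee_rot: [0.923, 0.385, 0.001, 0.0]
contact_force: [0.4, 0.7, 0.3]
gripper_width: 0.694
grip_force: 0.0
```

Call:
{"method": "play_rows", "body": {"deltas": [{"jaw": 1,"x": 0,"y": 0,"z": 0,"rx": 0,"ry": 0,"rz": 0},{"jaw": 1,"x": 0,"y": 0,"z": 0,"rx": 0,"ry": 0,"rz": 0},{"jaw": 1,"x": 0,"y": 0,"z": 0,"rx": 0,"ry": 0,"rz": 0},{"jaw": 1,"x": 0,"y": 0,"z": 0,"rx": 0,"ry": 0,"rz": 0},{"jaw": 1,"x": 0,"y": 0,"z": 0,"rx": 0,"ry": 0,"rz": 0},{"jaw": 1,"x": 0,"y": 0,"z": 0,"rx": 0,"ry": 0,"rz": 0},{"jaw": 1,"x": 0,"y": 0,"z": 0,"rx": 0,"ry": 0,"rz": 0},{"jaw": 1,"x": 0,"y": 0,"z": 0,"rx": 0,"ry": 0,"rz": 0}]}}

```text
time: 9.4
eef_pos: [0.6141, -0.1042, 0.046]
ee_rot: [0.923, 0.385, -0.0, -0.0]
contact_force: [1.2, -0.4, -0.3]
gripper_width: 0.277
grip_force: 24.9
```

```bash
python3 go.py 614 -104.2 126 45.3 628.8 72.2 126 3.3
```

```text
t 9.4 p [ 0.6141 -0.1042  0.046 ] yaw 45.31 tilt [-0.0001  0.    ] w 0.277 F [ 1.2 -0.4 -0.3] grip 24.9 q [ 0.31  0.65 -0.25  1.74  0.21  0.78 -0.83]
to [614.0, -104.2, 126.0, 45.3] shift before turn [-0.0001 -0.0001 -0.08  ] | after turn [-0.0001 -0.0001 -0.08  ] rz 0.0
to [628.8, 72.2, 126.0, 3.3] shift before turn [ 0.1358 -0.1136  0.    ] | after turn [ 0.0249 -0.1753  0.    ] rz 1.466
```

Call:
{"method": "play_rows", "body": {"deltas": [{"jaw": 1,"x": 0,"y": 0,"z": -0.01,"rx": 0,"ry": 0,"rz": 0},{"jaw": 1,"x": 0,"y": 0,"z": -0.03,"rx": 0,"ry": 0,"rz": 0},{"jaw": 1,"x": 0,"y": 0,"z": -0.04,"rx": 0,"ry": 0,"rz": 0},{"jaw": 1,"x": 0.02,"y": -0.017,"z": 0,"rx": 0,"ry": 0,"rz": 0},{"jaw": 1,"x": 0.032,"y": -0.027,"z": 0,"rx": 0,"ry": 0,"rz": 0},{"jaw": 1,"x": 0.032,"y": -0.027,"z": 0,"rx": 0,"ry": 0,"rz": 0},{"jaw": 1,"x": 0.032,"y": -0.027,"z": 0,"rx": 0,"ry": 0,"rz": 0},{"jaw": 1,"x": 0.02,"y": -0.0155,"z": 0,"rx": 0,"ry": 0,"rz": 0}]}}

```text
time: 10.2
eef_pos: [0.6289, 0.0762, 0.127]
ee_rot: [0.922, 0.387, 0.0, -0.001]
contact_force: [-0.0, -1.0, -1.0]
gripper_width: 0.276
grip_force: 24.9
```

Call:
{"method": "play_rows", "body": {"deltas": [{"jaw": 1,"x": 0,"y": 0,"z": 0,"rx": 0,"ry": 0,"rz": 0.244},{"jaw": 1,"x": 0,"y": 0,"z": 0,"rx": 0,"ry": 0,"rz": 0.244},{"jaw": 1,"x": 0,"y": 0,"z": 0,"rx": 0,"ry": 0,"rz": 0.244},{"jaw": 1,"x": 0,"y": 0,"z": 0,"rx": 0,"ry": 0,"rz": 0.244},{"jaw": 1,"x": 0,"y": 0,"z": 0,"rx": 0,"ry": 0,"rz": 0.244},{"jaw": 1,"x": 0,"y": 0,"z": 0,"rx": 0,"ry": 0,"rz": 0.244},{"jaw": 1,"x": 0,"y": 0,"z": 0,"rx": 0,"ry": 0,"rz": 0},{"jaw": 1,"x": 0,"y": 0,"z": 0,"rx": 0,"ry": 0,"rz": 0}]}}

```text
time: 11.0
eef_pos: [0.6291, 0.0725, 0.1265]
ee_rot: [1.0, 0.031, 0.0, -0.0]
contact_force: [0.6, 0.8, -1.4]
gripper_width: 0.275
grip_force: 24.9
```

```bash
python3 go.py 628.8 72.2 66 3.3
```

```text
t 11.0 p [0.6291 0.0725 0.1265] yaw 3.6 tilt [0.0002 0.0001] w 0.275 F [ 0.6  0.8 -1.4] grip 24.9 q [-0.06  0.54 -0.14  1.68  0.09  0.93 -1.74]
to [628.8, 72.2, 66.0, 3.3] shift before turn [-0.0003  0.0002  0.0605] | after turn [-0.0003  0.0002  0.0605] rz 0.01
```

Call:
{"method": "play_rows", "body": {"deltas": [{"jaw": 1,"x": 0,"y": 0,"z": 0.02,"rx": 0,"ry": 0,"rz": 0.01},{"jaw": 1,"x": 0,"y": 0,"z": 0.025,"rx": 0,"ry": 0,"rz": 0},{"jaw": 1,"x": 0,"y": 0,"z": 0.015,"rx": 0,"ry": 0,"rz": 0},{"jaw": 1,"x": 0,"y": 0,"z": 0,"rx": 0,"ry": 0,"rz": 0},{"jaw": 1,"x": 0,"y": 0,"z": 0,"rx": 0,"ry": 0,"rz": 0}]}}

```text
time: 11.5
eef_pos: [0.6294, 0.0723, 0.0666]
ee_rot: [1.0, 0.027, 0.0, -0.0]
contact_force: [-0.6, -0.1, -0.5]
gripper_width: 0.274
grip_force: 24.9
```

```bash
python3 go.py 628.8 72.2 52 3.3; python3 -c "
from h import *
im=viewer.camera('side'); cv2.imwrite('pics/s3.png',cv2.resize(im[120:270,230:430],None,fx=3,fy=3)[:,:,::-1])"
```

```text
t 11.5 p [0.6294 0.0723 0.0666] yaw 3.14 tilt [0.0001 0.0002] w 0.274 F [-0.6 -0.1 -0.5] grip 24.9 q [-0.07  0.62 -0.13  1.7   0.1   0.82 -1.76]
to [628.8, 72.2, 52.0, 3.3] shift before turn [-0.0006  0.0001  0.0146] | after turn [-0.0006  0.0001  0.0146] rz -0.006
```

View pics/s3.png

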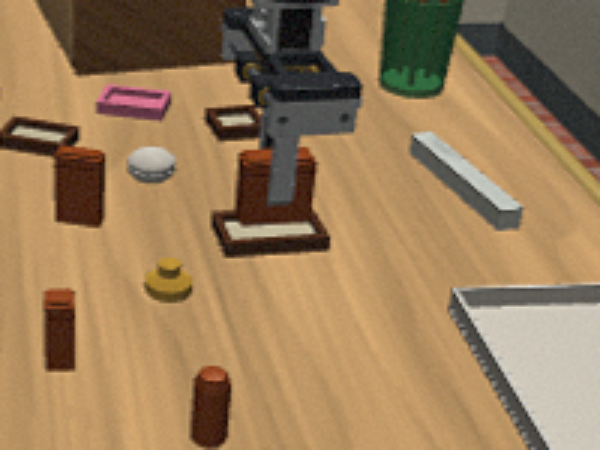

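The long oblong seal hovers over its seat, parallel and centred. Lowering and releasing.

Call:
{"method": "play_rows", "body": {"deltas": [{"jaw": 1,"x": 0,"y": 0,"z": 0.005,"rx": 0,"ry": 0,"rz": 0},{"jaw": 1,"x": 0,"y": 0,"z": 0.005,"rx": 0,"ry": 0,"rz": 0},{"jaw": 1,"x": 0,"y": 0,"z": 0.003,"rx": 0,"ry": 0,"rz": 0},{"jaw": 1,"x": 0,"y": 0,"z": 0.001,"rx": 0,"ry": 0,"rz": 0},{"jaw": 1,"x": 0,"y": 0,"z": 0.001,"rx": 0,"ry": 0,"rz": 0},{"jaw": 1,"x": 0,"y": 0,"z": 0,"rx": 0,"ry": 0,"rz": 0},{"jaw": 1,"x": 0,"y": 0,"z": 0,"rx": 0,"ry": 0,"rz": 0},{"jaw": 1,"x": 0,"y": 0,"z": 0,"rx": 0,"ry": 0,"rz": 0}]}}

```text
time: 12.35
eef_pos: [0.6291, 0.0722, 0.0519]
ee_rot: [1.0, 0.027, -0.0, 0.0]
contact_force: [-6.9, -1.2, 15.7]
gripper_width: 0.271
grip_force: 25.0
```

Call:
{"method": "play_rows", "body": {"deltas": [{"jaw": 0,"x": 0,"y": 0,"z": 0,"rx": 0,"ry": 0,"rz": 0},{"jaw": 0,"x": 0,"y": 0,"z": 0,"rx": 0,"ry": 0,"rz": 0},{"jaw": 0,"x": 0,"y": 0,"z": 0,"rx": 0,"ry": 0,"rz": 0},{"jaw": 0,"x": 0,"y": 0,"z": 0,"rx": 0,"ry": 0,"rz": 0},{"jaw": 0,"x": 0,"y": 0,"z": -0.01,"rx": 0,"ry": 0,"rz": 0},{"jaw": 0,"x": 0,"y": 0,"z": -0.03,"rx": 0,"ry": 0,"rz": 0},{"jaw": 0,"x": 0,"y": 0,"z": -0.03,"rx": 0,"ry": 0,"rz": 0},{"jaw": 0,"x": 0,"y": 0,"z": -0.03,"rx": 0,"ry": 0,"rz": 0}]}}

```text
time: 13.15
eef_pos: [0.629, 0.0723, 0.1529]
ee_rot: [1.0, 0.027, 0.0, -0.0]
contact_force: [-0.1, 0.3, 0.6]
gripper_width: 0.918
grip_force: 0.0
```

```bash
python3 go.py 433.3 -94.9 150 89.7
```

```text
t 13.15 p [0.629  0.0723 0.1529] yaw 3.08 tilt [0.0002 0.0001] w 0.918 F [-0.1  0.3  0.6] grip 0.0 q [-0.06  0.51 -0.14  1.66  0.08  0.98 -1.75]
to [433.3, -94.9, 150.0, 89.7] shift before turn [-0.2044  0.1564  0.0028] | after turn [-0.1682 -0.1949  0.0029] rz -3.024
```

Turn 11 rows of 0.275, then finish.

Call:
{"method": "play_rows", "body": {"deltas": [{"jaw": 0,"x": -0.02,"y": 0.0164,"z": 0.003,"rx": 0,"ry": 0,"rz": 0},{"jaw": 0,"x": -0.036,"y": 0.028,"z": 0,"rx": 0,"ry": 0,"rz": 0},{"jaw": 0,"x": -0.036,"y": 0.028,"z": 0,"rx": 0,"ry": 0,"rz": 0},{"jaw": 0,"x": -0.036,"y": 0.028,"z": 0,"rx": 0,"ry": 0,"rz": 0},{"jaw": 0,"x": -0.036,"y": 0.028,"z": 0,"rx": 0,"ry": 0,"rz": 0},{"jaw": 0,"x": -0.04,"y": 0.028,"z": 0,"rx": 0,"ry": 0,"rz": 0},{"jaw": 0,"x": 0,"y": 0,"z": 0,"rx": 0,"ry": 0,"rz": -0.275},{"jaw": 0,"x": 0,"y": 0,"z": 0,"rx": 0,"ry": 0,"rz": -0.275}]}}

```text
time: 13.95
eef_pos: [0.4333, -0.0958, 0.149]
ee_rot: [0.986, 0.165, 0.001, 0.0]
contact_force: [0.1, 0.3, 0.3]
gripper_width: 0.999
grip_force: 0.0
```

Call:
{"method": "play_rows", "body": {"deltas": [{"jaw": 0,"x": 0,"y": 0,"z": 0,"rx": 0,"ry": 0,"rz": -0.275},{"jaw": 0,"x": 0,"y": 0,"z": 0,"rx": 0,"ry": 0,"rz": -0.275},{"jaw": 0,"x": 0,"y": 0,"z": 0,"rx": 0,"ry": 0,"rz": -0.275},{"jaw": 0,"x": 0,"y": 0,"z": 0,"rx": 0,"ry": 0,"rz": -0.275},{"jaw": 0,"x": 0,"y": 0,"z": 0,"rx": 0,"ry": 0,"rz": -0.275},{"jaw": 0,"x": 0,"y": 0,"z": 0,"rx": 0,"ry": 0,"rz": -0.275},{"jaw": 0,"x": 0,"y": 0,"z": 0,"rx": 0,"ry": 0,"rz": -0.275},{"jaw": 0,"x": 0,"y": 0,"z": 0,"rx": 0,"ry": 0,"rz": -0.275}]}}

```text
time: 14.75
eef_pos: [0.434, -0.0949, 0.1487]
ee_rot: [0.754, 0.657, 0.0, 0.0]
contact_force: [0.1, 0.6, 0.4]
gripper_width: 1.001
grip_force: 0.0
```

Call:
{"method": "play_rows", "body": {"deltas": [{"jaw": 0,"x": 0,"y": 0,"z": 0,"rx": 0,"ry": 0,"rz": -0.274},{"jaw": 0,"x": 0,"y": 0,"z": 0,"rx": 0,"ry": 0,"rz": 0},{"jaw": 0,"x": 0,"y": 0,"z": 0,"rx": 0,"ry": 0,"rz": 0},{"jaw": 0,"x": 0,"y": 0,"z": 0,"rx": 0,"ry": 0,"rz": 0}]}}

```text
time: 15.15
eef_pos: [0.4339, -0.0949, 0.1483]
ee_rot: [0.71, 0.704, 0.0, 0.0]
contact_force: [-0.2, 0.5, -0.5]
gripper_width: 1.0
grip_force: 0.0
```

```bash
python3 go.py 433.3 -94.9 44 89.7
```

```text
t 15.15 p [ 0.4339 -0.0949  0.1483] yaw 89.52 tilt [ 0.0002 -0.0001] w 1.0 F [-0.2  0.5 -0.5] grip 0.0 q [ 0.43  0.22 -0.31  2.12  0.09  0.82  0.05]
to [433.3, -94.9, 44.0, 89.7] shift before turn [ 0.     -0.0006  0.1043] | after turn [ 0.     -0.0006  0.1043] rz -0.006
```

Call:
{"method": "play_rows", "body": {"deltas": [{"jaw": 0,"x": 0,"y": 0,"z": 0.03,"rx": 0,"ry": 0,"rz": 0},{"jaw": 0,"x": 0,"y": 0,"z": 0.04,"rx": 0,"ry": 0,"rz": 0},{"jaw": 0,"x": 0,"y": 0,"z": 0.034,"rx": 0,"ry": 0,"rz": 0},{"jaw": 0,"x": 0,"y": 0,"z": 0,"rx": 0,"ry": 0,"rz": 0},{"jaw": 1,"x": 0,"y": 0,"z": 0,"rx": 0,"ry": 0,"rz": 0},{"jaw": 1,"x": 0,"y": 0,"z": 0,"rx": 0,"ry": 0,"rz": 0},{"jaw": 1,"x": 0,"y": 0,"z": 0,"rx": 0,"ry": 0,"rz": 0},{"jaw": 1,"x": 0,"y": 0,"z": 0,"rx": 0,"ry": 0,"rz": 0}]}}

```text
time: 15.95
eef_pos: [0.4344, -0.0951, 0.0451]
ee_rot: [0.709, 0.705, 0.0, 0.001]
contact_force: [-0.4, -0.4, -1.1]
gripper_width: 0.692
grip_force: 0.0
```

Call:
{"method": "play_rows", "body": {"deltas": [{"jaw": 1,"x": 0,"y": 0,"z": 0,"rx": 0,"ry": 0,"rz": 0},{"jaw": 1,"x": 0,"y": 0,"z": 0,"rx": 0,"ry": 0,"rz": 0},{"jaw": 1,"x": 0,"y": 0,"z": 0,"rx": 0,"ry": 0,"rz": 0},{"jaw": 1,"x": 0,"y": 0,"z": 0,"rx": 0,"ry": 0,"rz": 0},{"jaw": 1,"x": 0,"y": 0,"z": 0,"rx": 0,"ry": 0,"rz": 0},{"jaw": 1,"x": 0,"y": 0,"z": 0,"rx": 0,"ry": 0,"rz": 0},{"jaw": 1,"x": 0,"y": 0,"z": 0,"rx": 0,"ry": 0,"rz": 0},{"jaw": 1,"x": 0,"y": 0,"z": 0,"rx": 0,"ry": 0,"rz": 0}]}}

```text
time: 16.75
eef_pos: [0.4337, -0.0949, 0.044]
ee_rot: [0.709, 0.705, -0.0, -0.0]
contact_force: [-0.1, 0.2, -0.1]
gripper_width: 0.232
grip_force: 25.0
```

```bash
python3 go.py 433.3 -94.9 144 89.7 640.2 293.2 144 95
```

```text
t 16.75 p [ 0.4337 -0.0949  0.044 ] yaw 89.71 tilt [-0.0002  0.0001] w 0.232 F [-0.1  0.2 -0.1] grip 25.0 q [ 0.38  0.41 -0.27  2.18  0.2   0.57 -0.04]
to [433.3, -94.9, 144.0, 89.7] shift before turn [-0.     -0.0005 -0.1   ] | after turn [-0.     -0.0004 -0.1   ] rz 0.0
to [640.2, 293.2, 144.0, 95.0] shift before turn [0.3892 0.2049 0.    ] | after turn [0.3686 0.2399 0.    ] rz -0.185
```

Call:
{"method": "play_rows", "body": {"deltas": [{"jaw": 1,"x": 0,"y": 0,"z": -0.01,"rx": 0,"ry": 0,"rz": 0},{"jaw": 1,"x": 0,"y": 0,"z": -0.03,"rx": 0,"ry": 0,"rz": 0},{"jaw": 1,"x": 0,"y": 0,"z": -0.04,"rx": 0,"ry": 0,"rz": 0},{"jaw": 1,"x": 0.015,"y": 0.008,"z": -0.02,"rx": 0,"ry": 0,"rz": 0},{"jaw": 1,"x": 0.036,"y": 0.019,"z": 0,"rx": 0,"ry": 0,"rz": 0},{"jaw": 1,"x": 0.036,"y": 0.019,"z": 0,"rx": 0,"ry": 0,"rz": 0},{"jaw": 1,"x": 0.036,"y": 0.019,"z": 0,"rx": 0,"ry": 0,"rz": 0},{"jaw": 1,"x": 0.036,"y": 0.019,"z": 0,"rx": 0,"ry": 0,"rz": 0}]}}

```text
time: 17.55
eef_pos: [0.5192, 0.0652, 0.1449]
ee_rot: [0.709, 0.705, 0.0, 0.0]
contact_force: [0.5, -0.1, -0.4]
gripper_width: 0.239
grip_force: 25.0
```

Call:
{"method": "play_rows", "body": {"deltas": [{"jaw": 1,"x": 0.036,"y": 0.019,"z": 0,"rx": 0,"ry": 0,"rz": 0},{"jaw": 1,"x": 0.036,"y": 0.019,"z": 0,"rx": 0,"ry": 0,"rz": 0},{"jaw": 1,"x": 0.036,"y": 0.019,"z": 0,"rx": 0,"ry": 0,"rz": 0},{"jaw": 1,"x": 0.036,"y": 0.019,"z": 0,"rx": 0,"ry": 0,"rz": 0},{"jaw": 1,"x": 0.036,"y": 0.019,"z": 0,"rx": 0,"ry": 0,"rz": 0},{"jaw": 1,"x": 0.03,"y": 0.015,"z": 0,"rx": 0,"ry": 0,"rz": 0},{"jaw": 1,"x": 0,"y": 0,"z": 0,"rx": 0,"ry": 0,"rz": -0.185},{"jaw": 1,"x": 0,"y": 0,"z": 0,"rx": 0,"ry": 0,"rz": 0}]}}

```text
time: 18.35
eef_pos: [0.6294, 0.2739, 0.1443]
ee_rot: [0.674, 0.738, -0.0, -0.0]
contact_force: [0.1, -0.9, -0.7]
gripper_width: 0.232
grip_force: 25.0
```

```bash
python3 go.py 640.2 293.2 66 95
```

```text
t 18.35 p [0.6294 0.2739 0.1443] yaw 95.19 tilt [-0.0007  0.0004] w 0.232 F [ 0.1 -0.9 -0.7] grip 25.0 q [-0.18  0.64 -0.4   1.51  0.27  1.05 -0.56]
to [640.2, 293.2, 66.0, 95.0] shift before turn [0.0182 0.0126 0.0783] | after turn [0.0183 0.0125 0.0783] rz 0.007
```

Call:
{"method": "play_rows", "body": {"deltas": [{"jaw": 1,"x": 0.018,"y": 0.0125,"z": 0.01,"rx": 0,"ry": 0,"rz": 0.007},{"jaw": 1,"x": 0,"y": 0,"z": 0.03,"rx": 0,"ry": 0,"rz": 0},{"jaw": 1,"x": 0,"y": 0,"z": 0.025,"rx": 0,"ry": 0,"rz": 0},{"jaw": 1,"x": 0,"y": 0,"z": 0.013,"rx": 0,"ry": 0,"rz": 0},{"jaw": 1,"x": 0,"y": 0,"z": 0,"rx": 0,"ry": 0,"rz": 0},{"jaw": 1,"x": 0,"y": 0,"z": 0,"rx": 0,"ry": 0,"rz": 0}]}}

```text
time: 18.95
eef_pos: [0.641, 0.292, 0.0673]
ee_rot: [0.677, 0.736, 0.0, 0.0]
contact_force: [-0.2, -0.3, 0.1]
gripper_width: 0.233
grip_force: 25.0
```

```bash
python3 go.py 640.2 293.2 50 95; python3 -c "
from h import *
im=viewer.camera('side'); cv2.imwrite('pics/s4.png',cv2.resize(im[60:210,200:400],None,fx=3,fy=3)[:,:,::-1])"
```

```text
t 18.95 p [0.641  0.292  0.0673] yaw 94.74 tilt [0.0009 0.0004] w 0.233 F [-0.2 -0.3  0.1] grip 25.0 q [-0.22  0.76 -0.38  1.5   0.32  0.95 -0.61]
to [640.2, 293.2, 50.0, 95.0] shift before turn [ 0.0012 -0.0007  0.0173] | after turn [ 0.0013 -0.0007  0.0173] rz -0.009
```

View pics/s4.png

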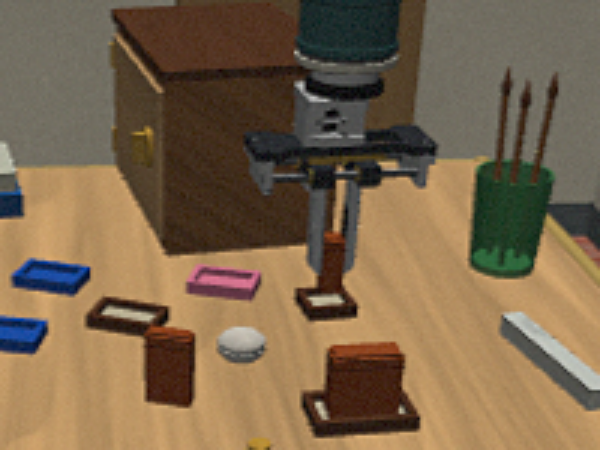

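The long oblong seal stands in its seat, and the small square hovers about 11 mm above its own seat's recess floor. Lowering.

Call:
{"method": "play_rows", "body": {"deltas": [{"jaw": 1,"x": 0.001,"y": 0,"z": 0.006,"rx": 0,"ry": 0,"rz": 0},{"jaw": 1,"x": 0,"y": 0,"z": 0.005,"rx": 0,"ry": 0,"rz": 0},{"jaw": 1,"x": 0,"y": 0,"z": 0.003,"rx": 0,"ry": 0,"rz": 0},{"jaw": 1,"x": 0,"y": 0,"z": 0.002,"rx": 0,"ry": 0,"rz": 0},{"jaw": 1,"x": 0,"y": 0,"z": 0.001,"rx": 0,"ry": 0,"rz": 0},{"jaw": 1,"x": 0,"y": 0,"z": 0,"rx": 0,"ry": 0,"rz": 0},{"jaw": 1,"x": 0,"y": 0,"z": 0,"rx": 0,"ry": 0,"rz": 0},{"jaw": 1,"x": 0,"y": 0,"z": 0,"rx": 0,"ry": 0,"rz": 0}]}}

```text
time: 19.8
eef_pos: [0.6404, 0.2932, 0.05]
ee_rot: [0.677, 0.736, -0.0, 0.0]
contact_force: [-6.7, -2.7, 14.3]
gripper_width: 0.232
grip_force: 25.0
```

Contact. Release and lift.

Call:
{"method": "play_rows", "body": {"deltas": [{"jaw": 0,"x": 0,"y": 0,"z": 0,"rx": 0,"ry": 0,"rz": 0},{"jaw": 0,"x": 0,"y": 0,"z": 0,"rx": 0,"ry": 0,"rz": 0},{"jaw": 0,"x": 0,"y": 0,"z": 0,"rx": 0,"ry": 0,"rz": 0},{"jaw": 0,"x": 0,"y": 0,"z": 0,"rx": 0,"ry": 0,"rz": 0},{"jaw": 0,"x": 0,"y": 0,"z": -0.01,"rx": 0,"ry": 0,"rz": 0},{"jaw": 0,"x": 0,"y": 0,"z": -0.03,"rx": 0,"ry": 0,"rz": 0},{"jaw": 0,"x": 0,"y": 0,"z": -0.03,"rx": 0,"ry": 0,"rz": 0},{"jaw": 0,"x": 0,"y": 0,"z": -0.03,"rx": 0,"ry": 0,"rz": 0}]}}

```text
time: 20.6
eef_pos: [0.6404, 0.2932, 0.1509]
ee_rot: [0.677, 0.736, 0.0, -0.0]
contact_force: [0.4, 0.3, -0.8]
gripper_width: 0.875
grip_force: 0.0
```

```bash
python3 go.py 462.8 112.2 150 161.5
```

```text
t 20.6 p [0.6404 0.2932 0.1509] yaw 94.82 tilt [0.0002 0.0003] w 0.875 F [ 0.4  0.3 -0.8] grip 0.0 q [-0.21  0.67 -0.4   1.45  0.28  1.08 -0.58]
to [462.8, 112.2, 150.0, 161.5] shift before turn [-0.1655 -0.1922  0.0009] | after turn [ 0.111  -0.228   0.0009] rz -2.328
```

Call:
{"method": "play_rows", "body": {"deltas": [{"jaw": 0,"x": -0.0155,"y": -0.0172,"z": 0,"rx": 0,"ry": 0,"rz": 0},{"jaw": 0,"x": -0.03,"y": -0.035,"z": 0,"rx": 0,"ry": 0,"rz": 0},{"jaw": 0,"x": -0.03,"y": -0.035,"z": 0,"rx": 0,"ry": 0,"rz": 0},{"jaw": 0,"x": -0.03,"y": -0.035,"z": 0,"rx": 0,"ry": 0,"rz": 0},{"jaw": 0,"x": -0.03,"y": -0.035,"z": 0,"rx": 0,"ry": 0,"rz": 0},{"jaw": 0,"x": -0.03,"y": -0.035,"z": 0,"rx": 0,"ry": 0,"rz": 0},{"jaw": 0,"x": 0,"y": 0,"z": 0,"rx": 0,"ry": 0,"rz": -0.258},{"jaw": 0,"x": 0,"y": 0,"z": 0,"rx": 0,"ry": 0,"rz": -0.258}]}}

```text
time: 21.4
eef_pos: [0.4626, 0.1112, 0.1501]
ee_rot: [0.575, 0.818, 0.0, 0.001]
contact_force: [0.3, 0.7, -0.3]
gripper_width: 1.0
grip_force: 0.0
```

Call:
{"method": "play_rows", "body": {"deltas": [{"jaw": 0,"x": 0,"y": 0,"z": 0,"rx": 0,"ry": 0,"rz": -0.259},{"jaw": 0,"x": 0,"y": 0,"z": 0,"rx": 0,"ry": 0,"rz": -0.259},{"jaw": 0,"x": 0,"y": 0,"z": 0,"rx": 0,"ry": 0,"rz": -0.259},{"jaw": 0,"x": 0,"y": 0,"z": 0,"rx": 0,"ry": 0,"rz": -0.259},{"jaw": 0,"x": 0,"y": 0,"z": 0,"rx": 0,"ry": 0,"rz": -0.259},{"jaw": 0,"x": 0,"y": 0,"z": 0,"rx": 0,"ry": 0,"rz": -0.259},{"jaw": 0,"x": 0,"y": 0,"z": 0,"rx": 0,"ry": 0,"rz": -0.259},{"jaw": 0,"x": 0,"y": 0,"z": 0,"rx": 0,"ry": 0,"rz": 0}]}}

```text
time: 22.2
eef_pos: [0.463, 0.1121, 0.1496]
ee_rot: [0.159, 0.987, 0.0, 0.0]
contact_force: [-0.7, -0.3, -0.5]
gripper_width: 0.998
grip_force: 0.0
```

```bash
python3 go.py 462.8 112.2 48 161.5
```

```text
t 22.2 p [0.463  0.1121 0.1496] yaw 161.67 tilt [ 0.0006 -0.    ] w 0.998 F [-0.7 -0.3 -0.5] grip 0.0 q [ 0.27  0.32 -0.67  2.03  0.26  0.87  0.71]
to [462.8, 112.2, 48.0, 161.5] shift before turn [3.000e-04 1.000e-04 1.016e-01] | after turn [2.000e-04 1.000e-04 1.016e-01] rz 0.006
```

Call:
{"method": "play_rows", "body": {"deltas": [{"jaw": 0,"x": 0,"y": 0,"z": 0.03,"rx": 0,"ry": 0,"rz": 0},{"jaw": 0,"x": 0,"y": 0,"z": 0.04,"rx": 0,"ry": 0,"rz": 0},{"jaw": 0,"x": 0,"y": 0,"z": 0.032,"rx": 0,"ry": 0,"rz": 0},{"jaw": 0,"x": 0,"y": 0,"z": 0,"rx": 0,"ry": 0,"rz": 0},{"jaw": 1,"x": 0,"y": 0,"z": 0,"rx": 0,"ry": 0,"rz": 0},{"jaw": 1,"x": 0,"y": 0,"z": 0,"rx": 0,"ry": 0,"rz": 0},{"jaw": 1,"x": 0,"y": 0,"z": 0,"rx": 0,"ry": 0,"rz": 0},{"jaw": 1,"x": 0,"y": 0,"z": 0,"rx": 0,"ry": 0,"rz": 0}]}}

```text
time: 23.0
eef_pos: [0.4635, 0.1121, 0.0481]
ee_rot: [0.161, 0.987, 0.0, 0.001]
contact_force: [0.3, 0.7, 0.3]
gripper_width: 0.699
grip_force: 0.0
```

Call:
{"method": "play_rows", "body": {"deltas": [{"jaw": 1,"x": 0,"y": 0,"z": 0,"rx": 0,"ry": 0,"rz": 0},{"jaw": 1,"x": 0,"y": 0,"z": 0,"rx": 0,"ry": 0,"rz": 0},{"jaw": 1,"x": 0,"y": 0,"z": 0,"rx": 0,"ry": 0,"rz": 0},{"jaw": 1,"x": 0,"y": 0,"z": 0,"rx": 0,"ry": 0,"rz": 0},{"jaw": 1,"x": 0,"y": 0,"z": 0,"rx": 0,"ry": 0,"rz": 0},{"jaw": 1,"x": 0,"y": 0,"z": 0,"rx": 0,"ry": 0,"rz": 0},{"jaw": 1,"x": 0,"y": 0,"z": 0,"rx": 0,"ry": 0,"rz": 0},{"jaw": 1,"x": 0,"y": 0,"z": 0,"rx": 0,"ry": 0,"rz": 0}]}}

```text
time: 23.8
eef_pos: [0.4628, 0.1122, 0.047]
ee_rot: [0.16, 0.987, 0.0, -0.0]
contact_force: [0.4, 1.3, -0.2]
gripper_width: 0.189
grip_force: 25.0
```

Call:
{"method": "play_rows", "body": {"deltas": [{"jaw": 1,"x": 0,"y": 0,"z": 0,"rx": 0,"ry": 0,"rz": 0},{"jaw": 1,"x": 0,"y": 0,"z": 0,"rx": 0,"ry": 0,"rz": 0}]}}

```text
time: 24.0
eef_pos: [0.4628, 0.1121, 0.047]
ee_rot: [0.16, 0.987, 0.0, -0.0]
contact_force: [-0.4, 0.4, -0.9]
gripper_width: 0.19
grip_force: 25.0
```

```bash
python3 go.py 462.8 112.2 128 161.5 434 271.1 128 155.2
```

```text
t 24.0 p [0.4628 0.1121 0.047 ] yaw 161.53 tilt [-0.0001  0.    ] w 0.19 F [-0.4  0.4 -0.9] grip 25.0 q [ 0.17  0.5  -0.57  2.09  0.43  0.66  0.57]
to [462.8, 112.2, 128.0, 161.5] shift before turn [ 0.      0.0001 -0.081 ] | after turn [-0.      0.0001 -0.081 ] rz 0.001
to [434.0, 271.1, 128.0, 155.2] shift before turn [0.0777 0.1416 0.    ] | after turn [0.0928 0.1322 0.    ] rz 0.22
```

Call:
{"method": "play_rows", "body": {"deltas": [{"jaw": 1,"x": 0,"y": 0,"z": -0.01,"rx": 0,"ry": 0,"rz": 0},{"jaw": 1,"x": 0,"y": 0,"z": -0.03,"rx": 0,"ry": 0,"rz": 0},{"jaw": 1,"x": 0,"y": 0,"z": -0.03,"rx": 0,"ry": 0,"rz": 0},{"jaw": 1,"x": 0.011,"y": 0.02,"z": -0.01,"rx": 0,"ry": 0,"rz": 0},{"jaw": 1,"x": 0.02,"y": 0.036,"z": 0,"rx": 0,"ry": 0,"rz": 0},{"jaw": 1,"x": 0.02,"y": 0.036,"z": 0,"rx": 0,"ry": 0,"rz": 0},{"jaw": 1,"x": 0.016,"y": 0.03,"z": 0,"rx": 0,"ry": 0,"rz": 0},{"jaw": 1,"x": 0.0107,"y": 0.0196,"z": 0,"rx": 0,"ry": 0,"rz": 0}]}}

```text
time: 24.8
eef_pos: [0.4331, 0.2736, 0.128]
ee_rot: [0.159, 0.987, 0.001, 0.0]
contact_force: [0.2, 0.3, -0.5]
gripper_width: 0.195
grip_force: 25.0
```

Call:
{"method": "play_rows", "body": {"deltas": [{"jaw": 1,"x": 0,"y": 0,"z": 0,"rx": 0,"ry": 0,"rz": 0.22},{"jaw": 1,"x": 0,"y": 0,"z": 0.02,"rx": 0,"ry": 0,"rz": 0},{"jaw": 1,"x": 0,"y": 0,"z": 0.025,"rx": 0,"ry": 0,"rz": 0},{"jaw": 1,"x": 0,"y": 0,"z": 0.012,"rx": 0,"ry": 0,"rz": 0},{"jaw": 1,"x": 0,"y": 0,"z": 0,"rx": 0,"ry": 0,"rz": 0},{"jaw": 1,"x": 0,"y": 0,"z": 0,"rx": 0,"ry": 0,"rz": 0}]}}

```text
time: 25.4
eef_pos: [0.4341, 0.2713, 0.0708]
ee_rot: [0.214, 0.977, 0.0, 0.0]
contact_force: [0.4, 1.2, 0.0]
gripper_width: 0.191
grip_force: 25.0
```

```bash
python3 go.py 434 271.1 52.8 155.2; python3 -c "
from h import *
im=viewer.camera('side'); cv2.imwrite('pics/s5.png',cv2.resize(im[90:240,170:370],None,fx=3,fy=3)[:,:,::-1])"
```

```text
t 25.4 p [0.4341 0.2713 0.0708] yaw 155.24 tilt [0.0002 0.0004] w 0.191 F [0.4 1.2 0. ] grip 25.0 q [-0.13  0.51 -0.6   2.    0.42  0.75  0.16]
to [434.0, 271.1, 52.8, 155.2] shift before turn [ 0.     -0.0003  0.018 ] | after turn [ 0.     -0.0003  0.018 ] rz 0.001
```

View pics/s5.png

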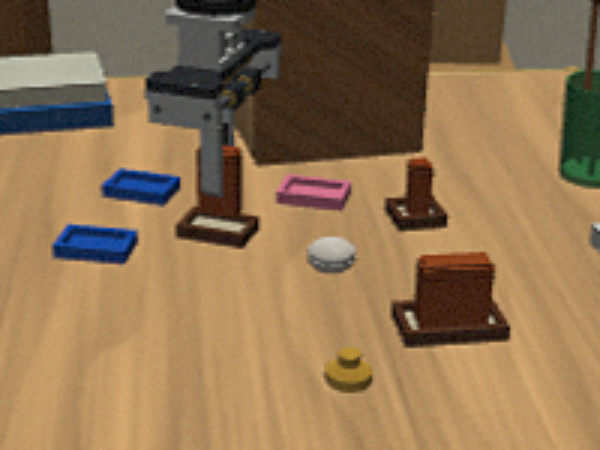

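The small square and long oblong stand in their seats, and the short oblong hovers aligned over the dark wooden seat. Lowering.

Call:
{"method": "play_rows", "body": {"deltas": [{"jaw": 1,"x": 0,"y": 0,"z": 0.006,"rx": 0,"ry": 0,"rz": 0},{"jaw": 1,"x": 0,"y": 0,"z": 0.006,"rx": 0,"ry": 0,"rz": 0},{"jaw": 1,"x": 0,"y": 0,"z": 0.003,"rx": 0,"ry": 0,"rz": 0},{"jaw": 1,"x": 0,"y": 0,"z": 0.002,"rx": 0,"ry": 0,"rz": 0},{"jaw": 1,"x": 0,"y": 0,"z": 0.001,"rx": 0,"ry": 0,"rz": 0},{"jaw": 1,"x": 0,"y": 0,"z": 0,"rx": 0,"ry": 0,"rz": 0},{"jaw": 1,"x": 0,"y": 0,"z": 0,"rx": 0,"ry": 0,"rz": 0},{"jaw": 1,"x": 0,"y": 0,"z": 0,"rx": 0,"ry": 0,"rz": 0}]}}

```text
time: 26.25
eef_pos: [0.434, 0.271, 0.0527]
ee_rot: [0.214, 0.977, -0.0, 0.0]
contact_force: [-5.5, -4.9, 20.4]
gripper_width: 0.189
grip_force: 25.0
```

Call:
{"method": "play_rows", "body": {"deltas": [{"jaw": 0,"x": 0,"y": 0,"z": 0,"rx": 0,"ry": 0,"rz": 0},{"jaw": 0,"x": 0,"y": 0,"z": 0,"rx": 0,"ry": 0,"rz": 0},{"jaw": 0,"x": 0,"y": 0,"z": 0,"rx": 0,"ry": 0,"rz": 0},{"jaw": 0,"x": 0,"y": 0,"z": 0,"rx": 0,"ry": 0,"rz": 0},{"jaw": 0,"x": 0,"y": 0,"z": -0.01,"rx": 0,"ry": 0,"rz": 0},{"jaw": 0,"x": 0,"y": 0,"z": -0.03,"rx": 0,"ry": 0,"rz": 0},{"jaw": 0,"x": 0,"y": 0,"z": -0.04,"rx": 0,"ry": 0,"rz": 0},{"jaw": 0,"x": 0,"y": 0,"z": -0.04,"rx": 0,"ry": 0,"rz": 0}]}}

```text
time: 27.05
eef_pos: [0.4334, 0.2711, 0.1739]
ee_rot: [0.214, 0.977, -0.0, -0.0]
contact_force: [0.9, -0.3, 0.2]
gripper_width: 0.836
grip_force: 0.0
```

Call:
{"method": "play_rows", "body": {"deltas": [{"jaw": 0,"x": 0,"y": -0.02,"z": -0.02,"rx": 0,"ry": 0,"rz": 0},{"jaw": 0,"x": 0,"y": -0.04,"z": 0,"rx": 0,"ry": 0,"rz": 0},{"jaw": 0,"x": 0,"y": -0.04,"z": 0,"rx": 0,"ry": 0,"rz": 0},{"jaw": 0,"x": 0,"y": -0.04,"z": 0,"rx": 0,"ry": 0,"rz": 0},{"jaw": 0,"x": 0,"y": -0.04,"z": 0,"rx": 0,"ry": 0,"rz": 0},{"jaw": 0,"x": 0,"y": -0.02,"z": 0,"rx": 0,"ry": 0,"rz": 0},{"jaw": 0,"x": 0,"y": 0,"z": 0,"rx": 0,"ry": 0,"rz": 0}]}}

```text
time: 27.75
eef_pos: [0.3493, 0.0874, 0.1926]
ee_rot: [0.216, 0.976, -0.001, 0.001]
contact_force: [0.3, 0.9, -0.1]
gripper_width: 1.001
grip_force: 0.0
```

```bash
python3 -c "
from h import *
im=viewer.camera('top'); cv2.imwrite('pics/t9.png',cv2.resize(im[120:270,130:430],None,fx=2.6,fy=2.6)[:,:,::-1])
im=viewer.camera('side'); cv2.imwrite('pics/s9.png',cv2.resize(im[120:345,180:410],None,fx=2.6,fy=2.6)[:,:,::-1])"; python3 go.py
```

```text
t 27.85 p [0.3505 0.0896 0.1927] yaw 155.2 tilt [ 0.0012 -0.0002] w 0.998 F [ 0.  -0.2 -0.3] grip 0.0 q [ 0.33 -0.   -0.66  2.24 -0.    0.91  0.81]
```

View pics/t9.png

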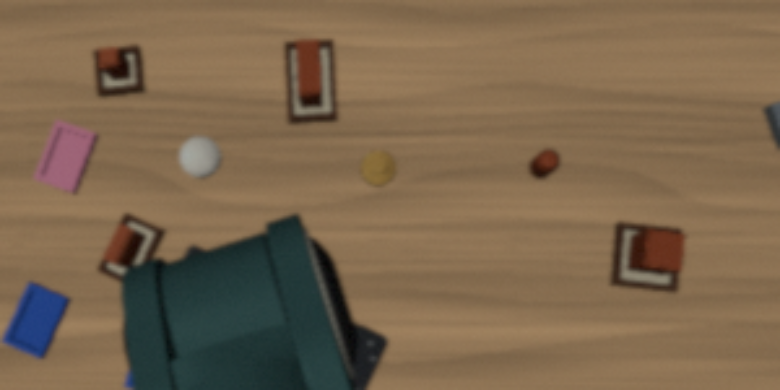

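View pics/s9.png

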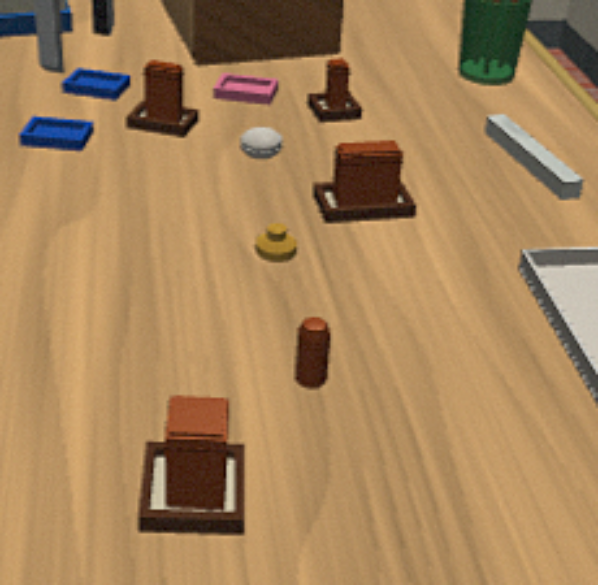

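All four seals stand upright in their own seats with sides parallel. In the side crop they are at: large square (197,460), long oblong (367,180), small square (337,88) and short oblong (163,95). The round seal (312,352) and paste box (262,142) are where they were. Handing in.

```bash
python3 -c "
from plant import arm
print(arm.hand_in())"
```

```text
the job is handed in; nothing more can be done
None
```

The job is handed in after about 28 s on the robot clock: in the final pictures all four rectangular seals stand upright in their matching wooden seats, with the round seal and paste box left where they were.

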